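Set out the hand bells for the carol

TASK

Move the four hand bells from the carrying tray to the empty playing stand, keeping the order in which they stand on the tray: the bell nearest the tray's steel handle goes on the disc nearest the stand's brass post, the next one beside it, and so on to the far end. Set each bell down gently, upright, in the middle of its cork disc; do not drop or tip any over.

Things in the scene. Friction and masses are not known exactly. Their poses are not given: they have to be found in the camera images.
- bell_tall: flared brass hand bell, the tallest, wooden handle with ball end; loose, about 200 g. Stands mouth down: mouth diameter 60 mm, brass part 58 mm high, above it a round upright handle 18 mm in diameter reaching from 60 to 104 mm above the mouth, with an end 20 mm wide up to 114 mm. Origin: centre of the mouth (underside), z up along the handle. Grip the handle from above.
- bell_dome: low, wide domed brass hand bell, wooden handle with flat end; loose, about 180 g. Stands mouth down: mouth diameter 60 mm, brass part 36 mm high, above it a round upright handle 18 mm in diameter reaching from 38 to 82 mm above the mouth, with an end 20 mm wide up to 88 mm. Origin: centre of the mouth (underside), z up along the handle. Grip the handle from above.
- bell_cone: straight-sided conical brass hand bell, wooden handle with ball end; loose, about 150 g. Stands mouth down: mouth diameter 52 mm, brass part 46 mm high, above it a round upright handle 18 mm in diameter reaching from 48 to 92 mm above the mouth, with an end 20 mm wide up to 102 mm. Origin: centre of the mouth (underside), z up along the handle. Grip the handle from above.
- bell_drum: small narrow cylindrical brass hand bell, wooden handle with flat end; loose, about 130 g. Stands mouth down: mouth diameter 40 mm, brass part 38 mm high, above it a round upright handle 18 mm in diameter reaching from 40 to 84 mm above the mouth, with an end 20 mm wide up to 90 mm. Origin: centre of the mouth (underside), z up along the handle. Grip the handle from above.
- pad_tall: fixed cork disc, 68 mm wide, 3 mm thick, on the pale wooden carrying tray (112 x 400 mm, side rims to 26 mm above the table); the tall bell stands on it at the start. Four alike in a straight row, 80 mm apart. Origin: centre of its underside; its top is 18 mm above the table. Its y axis lies along the row, its x axis across it.
- pad_dome: fixed cork disc, 68 mm wide, 3 mm thick, on the pale wooden carrying tray (112 x 400 mm, side rims to 26 mm above the table); the dome bell stands on it at the start. Four alike in a straight row, 80 mm apart. Origin: centre of its underside; its top is 18 mm above the table. Its y axis lies along the row, its x axis across it.
- pad_cone: fixed cork disc, 68 mm wide, 3 mm thick, on the pale wooden carrying tray (112 x 400 mm, side rims to 26 mm above the table); the cone bell stands on it at the start. Four alike in a straight row, 80 mm apart. Origin: centre of its underside; its top is 18 mm above the table. Its y axis lies along the row, its x axis across it.
- pad_drum: fixed cork disc, 68 mm wide, 3 mm thick, on the pale wooden carrying tray (112 x 400 mm, side rims to 26 mm above the table); the drum bell stands on it at the start. Four alike in a straight row, 80 mm apart. Origin: centre of its underside; its top is 18 mm above the table. Its y axis lies along the row, its x axis across it.
- handle: the tray's carrying handle: fixed dark steel bar across one end of the tray, 80 mm wide, top 60 mm above the table. It may be at either end of the tray (the other end has a low wooden lip). Origin: middle of its foot, in line with the row of discs, 67 mm from the centre of the nearest disc.
- stand: the playing stand: fixed dark wooden board 90 x 400 mm, 15 mm thick, empty at the start, with four cork discs (68 mm wide, tops 18 mm above the table) centred at x = 0, y = 120, 40, -40, -120 mm, and a small brass post with a ball, 81 mm high over the table, at y = 185 mm. Origin: centre of the underside, on the table; y along its length towards the post.
Not all that is in view belongs to the job. Leave any purple look-alike of the bell_drum alone.

How it is judged:
At the end, for the whole second after the job is handed in: Each bell stands released, upright (0.1 rad), at rest on its own stand disc, within 12 mm of the disc centre along and across the stand and 4 mm of disc height; counted from the brass post the order equals the start order counted from the tray handle (x of bell_tall in the frame of stand between -0.012 and 0.012 m and z of bell_tall in the frame of stand between 0.014 and 0.022 m and angle between each of bell_tall, bell_dome, bell_cone, bell_drum's own z axis and vertical below 0.1 rad and linear speed of each of bell_tall, bell_dome, bell_cone, bell_drum below 0.02 m/s and angular speed of each of bell_tall, bell_dome, bell_cone, bell_drum below 0.2 rad/s and ((horizontal distance between pad_tall and handle between 0.027 and 0.107 m and y of bell_tall in the frame of stand between 0.108 and 0.132 m) or (horizontal distance between pad_tall and handle between 0.107 and 0.187 m and y of bell_tall in the frame of stand between 0.028 and 0.052 m) or (horizontal distance between pad_tall and handle between 0.187 and 0.267 m and y of bell_tall in the frame of stand between -0.052 and -0.028 m) or (horizontal distance between pad_tall and handle between 0.267 and 0.347 m and y of bell_tall in the frame of stand between -0.132 and -0.108 m)) and x of bell_dome in the frame of stand between -0.012 and 0.012 m and z of bell_dome in the frame of stand between 0.014 and 0.022 m and ((horizontal distance between pad_dome and handle between 0.027 and 0.107 m and y of bell_dome in the frame of stand between 0.108 and 0.132 m) or (horizontal distance between pad_dome and handle between 0.107 and 0.187 m and y of bell_dome in the frame of stand between 0.028 and 0.052 m) or (horizontal distance between pad_dome and handle between 0.187 and 0.267 m and y of bell_dome in the frame of stand between -0.052 and -0.028 m) or (horizontal distance between pad_dome and handle between 0.267 and 0.347 m and y of bell_dome in the frame of stand between -0.132 and -0.108 m)) and x of bell_cone in the frame of stand between -0.012 and 0.012 m and z of bell_cone in the frame of stand between 0.014 and 0.022 m and ((horizontal distance between pad_cone and handle between 0.027 and 0.107 m and y of bell_cone in the frame of stand between 0.108 and 0.132 m) or (horizontal distance between pad_cone and handle between 0.107 and 0.187 m and y of bell_cone in the frame of stand between 0.028 and 0.052 m) or (horizontal distance between pad_cone and handle between 0.187 and 0.267 m and y of bell_cone in the frame of stand between -0.052 and -0.028 m) or (horizontal distance between pad_cone and handle between 0.267 and 0.347 m and y of bell_cone in the frame of stand between -0.132 and -0.108 m)) and x of bell_drum in the frame of stand between -0.012 and 0.012 m and z of bell_drum in the frame of stand between 0.014 and 0.022 m and ((horizontal distance between pad_drum and handle between 0.027 and 0.107 m and y of bell_drum in the frame of stand between 0.108 and 0.132 m) or (horizontal distance between pad_drum and handle between 0.107 and 0.187 m and y of bell_drum in the frame of stand between 0.028 and 0.052 m) or (horizontal distance between pad_drum and handle between 0.187 and 0.267 m and y of bell_drum in the frame of stand between -0.052 and -0.028 m) or (horizontal distance between pad_drum and handle between 0.267 and 0.347 m and y of bell_drum in the frame of stand between -0.132 and -0.108 m))); the robot touches nothing.
It fails at once if a bell is tipped over (more than 40 degrees from upright) (angle between any of bell_tall, bell_dome, bell_cone, bell_drum's own z axis and vertical above 0.7 rad).
It fails at once if a bell is dropped or thrown (faster than 0.7 m/s while the fingers do not hold it) ((linear speed of bell_tall above 0.7 m/s and contact force between bell_tall and the fingers below 0.05 N) or (linear speed of bell_dome above 0.7 m/s and contact force between bell_dome and the fingers below 0.05 N) or (linear speed of bell_cone above 0.7 m/s and contact force between bell_cone and the fingers below 0.05 N) or (linear speed of bell_drum above 0.7 m/s and contact force between bell_drum and the fingers below 0.05 N)).
It also fails if it takes over 99 s, if anything falls off the work surface, if the arm or the gripper's body presses on something with over 40 N, if the wrist force passes 120 N, or if a joint passes its speed limit or range.

ROBOT

A 7-joint arm with a two-finger parallel gripper is mounted at the origin on the work surface. World frame = base frame: x ahead of the robot, y to its left, z up, the work surface at z = 0. Lengths are in m, angles in rad, forces in N, time in s.
With the tool pointing down it reaches from about 0.4 to 0.85 m from the base axis. Payload 4.5 kg.
Tool frame: the origin (TCP) lies midway between the tips of the shut fingers; the grasp point (between the pads) lies 19 mm behind it; z points along the fingers, y is the direction in which the jaws open and shut (so a half turn about z gives the same grasp; the last joint's range is limited). The gripper opens to 88 mm and grips with 3 to 60 N. Pads are 18 mm wide; open, the fingers measure 123 mm over their backs; the gripper's body (75 mm by 187 mm) begins 45 mm behind the grasp point.
Start: joints at [-1.259, 0.689, -0.195, 1.565, 0.157, 0.902, -0.215], TCP at [0.171, 0.601, 0.239] pointing down, gripper open.
Joint ranges: [-3.01, 3.01], [-0.46, 2.08], [-1.47, 1.51], [0.13, 2.56], [-1, 4.14], [0.04, 2.09], [-2.66, 2.66]. Speed limits (rad/s): [2.57, 2.57, 3.14, 3.14, 3.14, 3.14, 3.14].

INTERFACE

Orientations are given as a unit quaternion [x, y, z, w].
In Python, from plant import r gives the robot as it stands. The module is installed in compiled form; this text tells all that it offers.
- The arm moves only by the shell command python3 -m jog 'ROWS' [FORCE]. ROWS is JSON, a list of rows, each an object with "translation": the shift along the tool's x, y, z in units of 40 mm (1.0 is 40 mm), a list of three; "twist": the turn about the tool's z in units of 6 degrees (1.0 is 6 degrees); "claw": the opening in per cent of the stroke, from 0 (shut) to 100 (fully open). A call has 1 to 20 rows; each row shifts and turns the commanded pose from where the row before left it, along the tool's axes as they then stand; what a row does not reach is not made up. A row lasts 1/12 s, in which the tool goes at most 41.7 mm and 7.16 degrees, less where a joint would pass 70% of its speed; a pose out of reach is approached as far as the arm can. A call is refused whole if a number of a shift passes 1 or a number of a turn 1, either way. A call with a gripper value outside its range is refused whole. The fingers move at their own pace and stop on an object; FORCE is the grip in N (left out, the last holds). Time passes only in rows, so rows that do not move let the fingers close. It gives the time, the measured TCP pose, the force and the opening at its end, in the units of the state.
- r.get_state(): the state, without advancing time (a new reading comes with each control period).
- r.snapshot(name): name is "side" or "top"; returns a dict with "img" (384x512x3 uint8, red, green, blue), "fx", "fy", "cx", "cy" (pixels), "origin" and "rotation" of the camera in the world. Camera axes: x right, y up, looking along -z (the intrinsics and any distortion apply to the point x, -y, -z); pixel columns grow to the right and rows downward; lengths in m; the calibration is good to about 2 mm. A picture is of the moment at which its call begins. There is no depth.
- r.finish_job(): hands the job in, once; it reports no verdict.
Trained networks look in the newest picture that a camera, given by its name, has taken for a name from the list of things; names that differ only in an ending like _2 or _b are one class to them, and where a whole thing is asked for, a point or a joint stands for the part that bears it (a point fixed in the world has none). Each returns a list of dicts, best first, with "confidence" (0 to 1); they miss things now and then, are a little off and sometimes report something else, mostly with a low value. They report only what shows in the picture. A call takes as long as a camera call. They do not tell look-alikes from the thing itself.
- r.spot_in(label, camera): "rect" ([left, top, right, bottom] in pixels, round what is visible of it).
- r.spot_point(label, camera): "location" ([row, column] in pixels: a listed point, or the origin of a listed thing).
The state is a dict: "clock": time; "q": joint angles; "qd": joint speeds; "joint_torque": joint torques, N m; "tool_pos": TCP position; "eef_rot": TCP orientation; "contact_force": force on the tool from outside, world axes, zero at the start; "moment": the same for the moment, N m; "opening": opening from 0.0 (shut) to 1.0 (fully open).
Only numpy, scipy, OpenCV 4.12 (cv2) and the standard library are available. Lean on these libraries where they do the work, as an engineer would, in place of code of your own. Each camera call takes 0.05 s, during which the arm holds its last target. There are 200 camera calls.

## Working session

There is one attempt and no reset: what is moved stays moved. The work goes in short steps, Python scripts to look and compute and a shell command to move; the robot and the scene stay as the last step left them, time stands still between calls to the robot, and variables do not carry over. Pictures are saved under pics/ and viewed, about 12 in all and at most 16, crops included, and the job is handed in when it is done.

```bash
mkdir -p pics; cat > h.py <<'E'
import numpy as np, cv2
from plant import r
def snap(n,save=None):
    s=r.snapshot(n)
    if save: cv2.imwrite('pics/'+save,cv2.cvtColor(s['img'],cv2.COLOR_RGB2BGR))
    return s
def ray(s,row,col):
    d=np.array([(col-s['cx'])/s['fx'],-(row-s['cy'])/s['fy'],-1.0])
    return np.array(s['origin']),np.array(s['rotation'])@d
def at(s,row,col,z):
    o,d=ray(s,row,col); return o+d*(z-o[2])/d[2]
def proj(s,p):
    c=np.array(s['rotation']).T@(np.array(p)-s['origin'])
    return s['cy']-s['fy']*c[1]/-c[2], s['cx']+s['fx']*c[0]/-c[2]
E
python3 - <<'E'
from h import *
st=r.get_state(); print({k:np.round(v,3) for k,v in st.items()})
for c in ('top','side'):
    s=snap(c,c+'0.png'); print(c,{k:np.round(v,3).tolist() for k,v in s.items() if k!='img'})
    for l in ['bell_tall','bell_dome','bell_cone','bell_drum','handle','stand','pad_tall']:
        z=.018 if 'bell' in l else .015 if 'pad' in l else 0
        for d in r.spot_point(l,c)[:4]: print(l,round(d['confidence'],2),np.round(d['location'],1),np.round(at(s,*d['location'],z),3))
E
```

```text
{'clock': np.float64(0.0), 'q': array([-1.259,  0.69 , -0.195,  1.566,  0.157,  0.902, -0.215]), 'qd': array([ 0.   , -0.001, -0.   , -0.001,  0.   , -0.001, -0.   ]), 'joint_torque': array([ 0.0000e+00, -5.2756e+01, -1.2670e+00, -1.5343e+01, -5.3000e-02,
        6.0000e-03,  0.0000e+00]), 'tool_pos': array([0.171, 0.6  , 0.238]), 'eef_rot': array([ 0.138,  0.99 , -0.001, -0.   ]), 'contact_force': array([-0.645,  0.135,  0.544]), 'moment': array([-0.006,  0.009,  0.002]), 'opening': np.float64(0.997)}
top {'fx': 430.832, 'fy': 430.832, 'cx': 258.215, 'cy': 188.685, 'origin': [0.535, -0.026, 0.857], 'rotation': [0.049, -0.028, -0.704, 0.708]}Traceback (most recent call last):
  File "<stdin>", line 7, in <module>
  File "h.py", line 11, in at
    o,d=ray(s,row,col); return o+d*(z-o[2])/d[2]
        ~~~^^^^^^^^^^^
  File "h.py", line 9, in ray
    return np.array(s['origin']),np.array(s['rotation'])@d
                                 ~~~~~~~~~~~~~~~~~~~~~~~^~
ValueError: matmul: Input operand 1 has a mismatch in its core dimension 0, with gufunc signature (n?,k),(k,m?)->(n?,m?) (size 3 is different from 4)
```

Rotation is a quaternion; fixing.

```bash
sed -i "s/np.array(s\['rotation'\])/R.from_quat(s['rotation']).as_matrix()/; 1a from scipy.spatial.transform import Rotation as R" h.py
python3 - <<'E'
from h import *
for c in ('top','side'):
    s=snap(c,c+'0.png'); print(c,{k:np.round(v,3).tolist() for k,v in s.items() if k!='img'})
    for l in ['bell_tall','bell_dome','bell_cone','bell_drum','handle','stand','pad_tall']:
        z=.018 if 'bell' in l else .015 if 'pad' in l else 0
        for d in r.spot_point(l,c)[:4]: print(l,round(d['confidence'],2),np.round(d['location'],1),np.round(at(s,*d['location'],z),3))
E
```

```text
top {'fx': 430.832, 'fy': 430.832, 'cx': 258.215, 'cy': 188.685, 'origin': [0.535, -0.026, 0.857], 'rotation': [0.049, -0.028, -0.704, 0.708]}
bell_tall 0.8 [175.9 242.1] [0.652 0.031 0.018]
bell_cone 0.72 [170.6 285.4] [ 0.663 -0.054  0.018]
bell_cone 0.61 [173.9 207.4] [0.656 0.1   0.018]
bell_drum 0.86 [181.9 166.4] [0.64  0.181 0.018]
bell_drum 0.61 [100.  154.7] [0.806 0.21  0.018]
handle 0.65 [167.  318.4] [ 0.673 -0.121  0.   ]
stand 0.7 [269.7 236.2] [0.469 0.042 0.   ]
pad_tall 0.56 [172.3 245.3] [0.66  0.025 0.015]
side {'fx': 486.419, 'fy': 486.419, 'cx': 255.042, 'cy': 190.783, 'origin': [0.102, -0.609, 0.854], 'rotation': [0.357, -0.133, -0.328, 0.864]}
bell_tall 0.86 [185.9 252.8] [0.656 0.031 0.018]
bell_dome 0.72 [200.2 281.7] [ 0.676 -0.051  0.018]
bell_dome 0.45 [186.4 256.4] [0.662 0.024 0.018]
bell_cone 0.58 [171.8 234.7] [0.656 0.099 0.018]
bell_drum 0.69 [158.  210.9] [0.643 0.181 0.018]
bell_drum 0.61 [128.7 252.7] [0.805 0.201 0.018]
handle 0.7 [217.4 304.9] [ 0.69  -0.115  0.   ]
stand 0.88 [230.4 191. ] [0.467 0.03  0.   ]
stand 0.64 [185.9 255.1] [0.673 0.041 0.   ]
pad_tall 0.57 [188.1 256.8] [0.661 0.021 0.015]
```

View pics/top0.png

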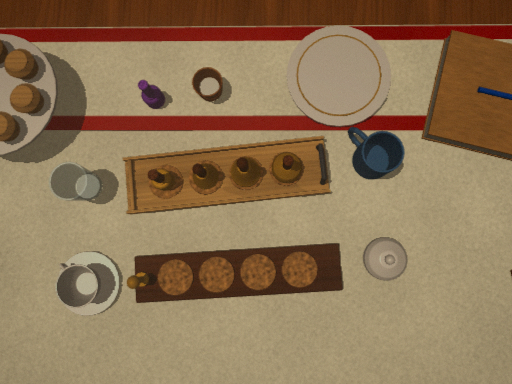

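View pics/side0.png

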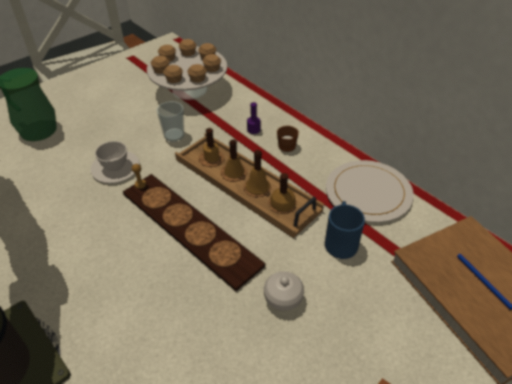

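The tray's steel handle is at the right, at (323,165). Counted from it the bells are dome (287,168), tall (243,170), cone (205,176) and drum (162,180). The stand's brass post is at the left end, at (138,281), so dome goes on the leftmost disc and drum on the rightmost.

There are two drum candidates: the brass one at (162,180) on the tray, and the purple one at (152,95) off the tray. The brass one fits the description. Next I fit both rows and check with an overlay crop.

```bash
cat >> h.py <<'E'
def rowfit(P,off):  # P: points, off: along-row coords; returns origin, unit dir
    P=np.array(P)[:,:2]; off=np.array(off); m=P.mean(0); om=off.mean()
    d=((off-om)[:,None]*(P-m)).sum(0); d/=np.linalg.norm(d); return m-om*d,d
def circ(im,s,c,z,rad,col,x0,y0,k):
    t=np.linspace(0,2*np.pi,40); pts=[proj(s,[c[0]+rad*np.cos(a),c[1]+rad*np.sin(a),z]) for a in t]
    cv2.polylines(im,[np.int32([[(q[1]-x0+.5)*k,(q[0]-y0+.5)*k] for q in pts])],True,col,1)
H=dict(dome=88,tall=114,cone=102,drum=90)
E
python3 - <<'E'
from h import *
s=snap('top'); ss=snap('side')
px=[(277,175.2),(274,216),(271.5,258),(269,299.5)]
so,sd=rowfit([at(s,*p,.018) for p in px],[.12,.04,-.04,-.12])
print('stand',so,sd,[np.round(at(s,*p,.018)[:2],4) for p in px])
# tray: bells (mean of both cams) + handle
P=[(.669,-.052),(.654,.031),(.656,.099),(.642,.181),(.675,-.119)]
to,td=rowfit(P,[-.12,-.04,.04,.12,-.187]); print('tray',to,td)
for c,sn,(x0,y0,x1,y1,k) in (('top',s,(110,125,345,310,3)),('side',ss,(110,110,330,290,3))):
    im=cv2.resize(cv2.cvtColor(sn['img'],cv2.COLOR_RGB2BGR)[y0:y1,x0:x1],None,fx=k,fy=k,interpolation=cv2.INTER_CUBIC)
    im=np.clip(im*1.5,0,255).astype(np.uint8)
    for i,(n,h) in enumerate(H.items()):
        u=-.12+.08*i
        circ(im,sn,to+td*u,.018,.034,(255,255,0),x0,y0,k)
        circ(im,sn,to+td*u,.018+h/1000,.010,(0,255,0),x0,y0,k)
        circ(im,sn,so+sd*u,.018,.034,(255,0,255),x0,y0,k)
    cv2.imwrite(f'pics/ov_{c}.png',im)
E
```

```text
stand [0.4639813  0.03848163] [-0.07237395  0.99737757] [array([0.455 , 0.1579]), array([0.4615, 0.0791]), array([ 0.467 , -0.0018]), array([ 0.4725, -0.0813])]
tray [0.65529013 0.06519507] [-0.10454185  0.99452049]
```

View pics/ov_top.png

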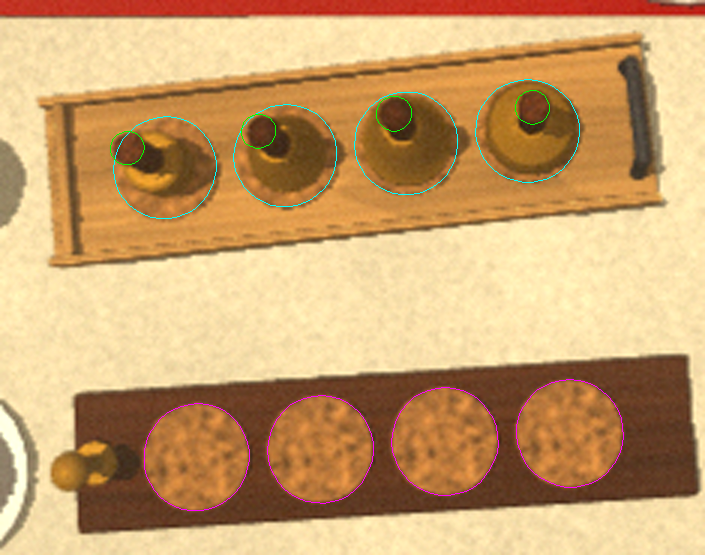

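View pics/ov_side.png

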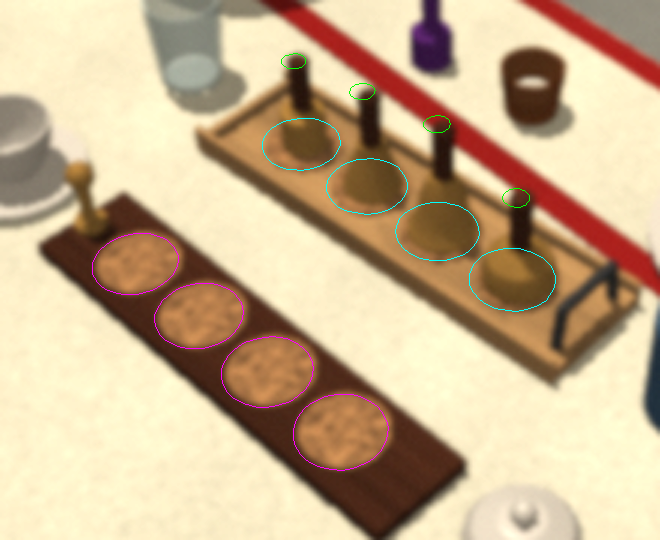

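The stand fit is right in both views: all four discs are ringed exactly. The bell ends sit about 1–2 px to the right of their rings (in the top crop: 534,105; 399,113; 264,132; 130,148). I triangulate those ends.

```bash
python3 - <<'E'
from h import *
s=snap('top'); ss=snap('side')
T=dict(dome=(534,105),tall=(400,114),cone=(265,132),drum=(130,149))
S=dict(dome=(520,197),tall=(444,127),cone=(371,94),drum=(299,60))
P=[]
for n in H:
    o1,d1=ray(s,T[n][1]/3+125-.5,T[n][0]/3+110-.5); o2,d2=ray(ss,S[n][1]/3+110-.5,S[n][0]/3+110-.5)
    A=np.c_[d1,-d2]; t=np.linalg.lstsq(A,o2-o1,rcond=None)[0]; a=o1+d1*t[0]; b=o2+d2*t[1]
    print(n,np.round((a+b)/2,4),'gap',np.round(a-b,4),'expected z',.018+H[n]/1000-.003); P.append((a+b)/2)
to,td=rowfit(P,[-.12,-.04,.04,.12]); print(to,td,[np.round(to+td*u,4) for u in (-.12,-.04,.04,.12)])
so=np.array([.464,.0385]);sd=np.array([-.0724,.9974])
st=r.get_state();M=R.from_quat(st['eef_rot']).as_matrix();print(M.round(3),st['tool_pos'],st['clock'])
for u in (.12,.04,-.04,-.12):print(np.round(so+sd*u,4))
E
```

```text
dome [ 0.6698 -0.0554  0.1065] gap [-0.001   0.0007 -0.0002] expected z 0.103
tall [0.6608 0.0212 0.1309] gap [-0.0025  0.0019 -0.0003] expected z 0.129
cone [0.6526 0.0998 0.1196] gap [-0.0037  0.0028 -0.0001] expected z 0.11699999999999999
drum [0.6433 0.1809 0.1111] gap [-0.0031  0.0023  0.0002] expected z 0.105
[0.65663534 0.06166304] [-0.11058018  0.99386721] [array([ 0.6699, -0.0576]), array([0.6611, 0.0219]), array([0.6522, 0.1014]), array([0.6434, 0.1809])]
[[-0.962  0.274  0.   ]
 [ 0.274  0.962  0.   ]
 [ 0.     0.    -1.   ]] [0.17139171 0.60108283 0.23876494] 1.1
[0.4553 0.1582]
[0.4611 0.0784]
[ 0.4669 -0.0014]
[ 0.4727 -0.0812]
```

The triangulated points lie 80 mm apart with heights right to within 3–6 mm, so they hold. I turn the tool by about 69° so its x lies along the row (world +y) and its y points outward.

```bash
python3 -m jog '[{"translation":[0,0,0],"twist":1,"claw":100},{"translation":[0,0,0],"twist":1,"claw":100},{"translation":[0,0,0],"twist":1,"claw":100},{"translation":[0,0,0],"twist":1,"claw":100},{"translation":[0,0,0],"twist":1,"claw":100},{"translation":[0,0,0],"twist":1,"claw":100},{"translation":[0,0,0],"twist":1,"claw":100},{"translation":[0,0,0],"twist":1,"claw":100},{"translation":[0,0,0],"twist":1,"claw":100},{"translation":[0,0,0],"twist":1,"claw":100},{"translation":[0,0,0],"twist":1,"claw":100},{"translation":[0,0,0],"twist":0.5,"claw":100}]' 20
cat > go.py <<'E'
import sys
from h import *
so=np.array([.464,.0385]);sd=np.array([-.0724,.9974])
B=dict(dome=(.670,-.0565,.061),tall=(.661,.0215,.084),cone=(.6523,.1005,.071),drum=(.6434,.181,.063))
D=dict(zip(H,[tuple(so+sd*u)+(B[n][2],) for n,u in zip(H,(.12,.04,-.04,-.12))]))
st=r.get_state();M=R.from_quat(st['eef_rot']).as_matrix();p=st['tool_pos']
print('clock',st['clock'],'pos',p.round(4),'yaw of y',np.degrees(np.arctan2(M[1,1],M[0,1])).round(2),'tilt',M[2].round(4),'open',st['opening'],'F',st['contact_force'].round(2))
for a in sys.argv[1:]:
    k,n=a.split(':'); t=np.array({'B':B,'D':D}[k][n]); v=M.T@(t-p)/.04; print(a,'units',v.round(3))
E
python3 go.py B:drum
```

```text
clock: 2.1
tool_pos: [0.1711, 0.6012, 0.2387]
eef_rot: [0.677, 0.736, 0.0, -0.0]
contact_force: [-0.1, -0.9, -0.0]
opening: 1.0
clock 2.1 pos [0.1711 0.6012 0.2387] yaw of y 4.83 tilt [ 1.e-04  0.e+00 -1.e+00] open 1.0002881375052641 F [-0.08 -0.87 -0.01]
B:drum units [-11.461  10.88    4.392]
```

```bash
python3 -m jog '[{"translation":[-0.6,0.57,0],"twist":0,"claw":100},{"translation":[-0.6,0.57,0],"twist":0,"claw":100},{"translation":[-0.6,0.57,0],"twist":0,"claw":100},{"translation":[-0.6,0.57,0],"twist":0,"claw":100},{"translation":[-0.6,0.57,0],"twist":0,"claw":100},{"translation":[-0.6,0.57,0],"twist":0,"claw":100},{"translation":[-0.6,0.57,0],"twist":0,"claw":100},{"translation":[-0.6,0.57,0],"twist":0,"claw":100},{"translation":[-0.6,0.57,0],"twist":0,"claw":100},{"translation":[-0.6,0.57,0],"twist":0,"claw":100},{"translation":[-0.6,0.57,0],"twist":0,"claw":100},{"translation":[-0.6,0.57,0],"twist":0,"claw":100},{"translation":[-0.6,0.57,0],"twist":0,"claw":100},{"translation":[-0.6,0.57,0],"twist":0,"claw":100},{"translation":[-0.6,0.57,0],"twist":0,"claw":100},{"translation":[-0.6,0.57,0],"twist":0,"claw":100},{"translation":[-0.6,0.57,0],"twist":0,"claw":100},{"translation":[-0.6,0.57,0],"twist":0,"claw":100},{"translation":[-0.6,0.57,0],"twist":0,"claw":100},{"translation":[0,0,0],"twist":0,"claw":100}]'
python3 go.py B:drum
```

```text
clock: 3.77
tool_pos: [0.6486, 0.1768, 0.2387]
eef_rot: [0.679, 0.734, -0.0, 0.004]
contact_force: [1.3, -0.6, -0.4]
opening: 0.995
clock 3.7667 pos [0.6486 0.1768 0.2387] yaw of y 4.53 tilt [-0.0059  0.0045 -1.    ] open 0.9948972974641414 F [ 1.26 -0.63 -0.44]
B:drum units [ 0.141 -0.14   4.391]
```

```bash
python3 -m jog '[{"translation":[0,-0,0.5],"twist":0,"claw":100},{"translation":[0,0,0.5],"twist":0,"claw":100},{"translation":[0,0,0.5],"twist":0,"claw":100},{"translation":[0,0,0.5],"twist":0,"claw":100},{"translation":[0,0,0.5],"twist":0,"claw":100},{"translation":[0,0,0],"twist":0,"claw":100},{"translation":[0,0,0],"twist":0,"claw":100}]'
python3 go.py B:drum; python3 - <<'E'
from h import *
a=snap('top')['img'][110:220,110:290]; b=snap('side')['img'][80:190,160:340]
im=cv2.resize(np.vstack([a,b]),None,fx=2.7,fy=2.7,interpolation=cv2.INTER_CUBIC)
cv2.imwrite('pics/d1.png',cv2.cvtColor(np.clip(im*1.4,0,255).astype(np.uint8),cv2.COLOR_RGB2BGR))
E
```

```text
clock: 4.35
tool_pos: [0.6425, 0.1853, 0.138]
eef_rot: [0.675, 0.738, -0.001, -0.001]
contact_force: [0.7, -0.3, 0.3]
opening: 0.996
clock 4.35 pos [0.6425 0.1853 0.138 ] yaw of y 5.1 tilt [-4.0e-04 -2.2e-03 -1.0e+00] open 0.9960344945038997 F [ 0.74 -0.26  0.27]
B:drum units [-0.108  0.016  1.875]
```

View pics/d1.png

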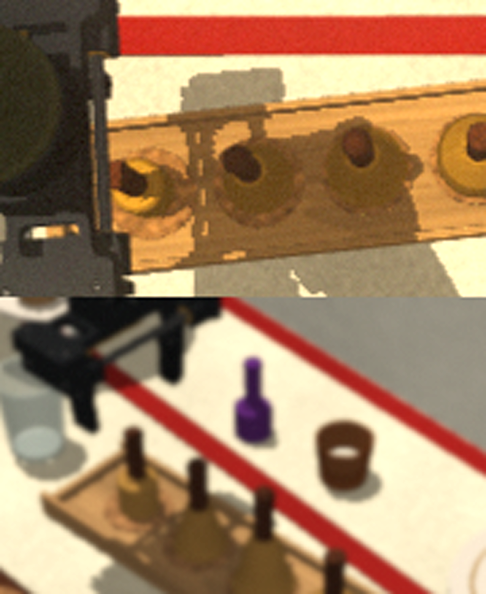

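The picture shows the open fingers (side crop 90,425 and 175,375) straddling the brass drum bell (133,432); the purple one at (253,400) is well away. Now I descend and grip.

```bash
python3 -m jog '[{"translation":[-0.1,0.01,0.4],"twist":0,"claw":100},{"translation":[0,0,0.4],"twist":0,"claw":100},{"translation":[0,0,0.4],"twist":0,"claw":100},{"translation":[0,0,0.4],"twist":0,"claw":100},{"translation":[0,0,0.27],"twist":0,"claw":100},{"translation":[0,0,0],"twist":0,"claw":50},{"translation":[0,0,0],"twist":0,"claw":40},{"translation":[0,0,0],"twist":0,"claw":30},{"translation":[0,0,0],"twist":0,"claw":20},{"translation":[0,0,0],"twist":0,"claw":10},{"translation":[0,0,0],"twist":0,"claw":0},{"translation":[0,0,0],"twist":0,"claw":0},{"translation":[0,0,0],"twist":0,"claw":0},{"translation":[0,0,0],"twist":0,"claw":0}]' 20
python3 go.py B:drum
```

```text
clock: 5.62
tool_pos: [0.6441, 0.1814, 0.064]
eef_rot: [0.675, 0.738, 0.0, -0.0]
contact_force: [-1.2, -0.4, -0.3]
opening: 0.345
clock 5.6167 pos [0.6441 0.1814 0.064 ] yaw of y 5.09 tilt [ 1.e-04  1.e-04 -1.e+00] open 0.3446123594370103 F [-1.21 -0.4  -0.35]
B:drum units [-0.007 -0.018  0.025]
```

Opening is still 0.345 and handle width means about 0.20, so the fingers need more time.

```bash
python3 -m jog '[{"translation":[0,0,0],"twist":0,"claw":0},{"translation":[0,0,0],"twist":0,"claw":0},{"translation":[0,0,0],"twist":0,"claw":0},{"translation":[0,0,0],"twist":0,"claw":0},{"translation":[0,0,0],"twist":0,"claw":0},{"translation":[0,0,0],"twist":0,"claw":0},{"translation":[0,0,0],"twist":0,"claw":0},{"translation":[0,0,0],"twist":0,"claw":0}]' 20
python3 go.py B:drum D:drum
```

```text
clock: 6.28
tool_pos: [0.6439, 0.1813, 0.0638]
eef_rot: [0.675, 0.738, -0.0, -0.0]
contact_force: [-0.0, 0.4, -1.2]
opening: 0.202
clock 6.2833 pos [0.6439 0.1813 0.0638] yaw of y 5.08 tilt [ 0.e+00 -3.e-04 -1.e+00] open 0.20225402544774956 F [-0.04  0.35 -1.16]
B:drum units [-0.006 -0.013  0.02 ]
D:drum units [-6.156 -4.845  0.022]
```

```bash
python3 -m jog '[{"translation":[0,0,-0.3],"twist":0,"claw":0},{"translation":[0,0,-0.5],"twist":0,"claw":0},{"translation":[0,0,-0.5],"twist":0,"claw":0},{"translation":[0,0,-0.5],"twist":0,"claw":0},{"translation":[0,0,-0.5],"twist":0,"claw":0},{"translation":[0,0,-0.5],"twist":0,"claw":0},{"translation":[0,0,-0.5],"twist":0,"claw":0},{"translation":[0,0,-0.2],"twist":0,"claw":0},{"translation":[-0.3,-0.24,0],"twist":0,"claw":0},{"translation":[-0.55,-0.43,0],"twist":0,"claw":0},{"translation":[-0.55,-0.43,0],"twist":0,"claw":0},{"translation":[-0.55,-0.43,0],"twist":0,"claw":0},{"translation":[-0.55,-0.43,0],"twist":0,"claw":0},{"translation":[-0.55,-0.43,0],"twist":0,"claw":0},{"translation":[-0.55,-0.43,0],"twist":0,"claw":0},{"translation":[-0.55,-0.43,0],"twist":0,"claw":0},{"translation":[-0.55,-0.43,0],"twist":0,"claw":0},{"translation":[-0.55,-0.43,0],"twist":0,"claw":0},{"translation":[-0.55,-0.43,0],"twist":0,"claw":0},{"translation":[-0.36,-0.3,0],"twist":0,"claw":0}]'
python3 -m jog '[{"translation":[0,0,0],"twist":0,"claw":0},{"translation":[0,0,0],"twist":0,"claw":0},{"translation":[0,0,0.4],"twist":0,"claw":0},{"translation":[0,0,0.5],"twist":0,"claw":0},{"translation":[0,0,0.5],"twist":0,"claw":0},{"translation":[0,0,0.5],"twist":0,"claw":0},{"translation":[0,0,0.4],"twist":0,"claw":0},{"translation":[0,0,0.2],"twist":0,"claw":0},{"translation":[0,0,0],"twist":0,"claw":0},{"translation":[0,0,0],"twist":0,"claw":0},{"translation":[0,0,0],"twist":0,"claw":0}]'
python3 go.py D:drum; python3 - <<'E'
from h import *
a=snap('top')['img'][190:320,200:380]; b=snap('side')['img'][130:300,140:320]
im=cv2.resize(np.vstack([a,b]),None,fx=2,fy=2,interpolation=cv2.INTER_CUBIC)
cv2.imwrite('pics/d2.png',cv2.cvtColor(np.clip(im*1.4,0,255).astype(np.uint8),cv2.COLOR_RGB2BGR))
E
```

```text
clock: 7.95
tool_pos: [0.471, -0.0839, 0.2041]
eef_rot: [0.676, 0.737, -0.001, -0.0]
contact_force: [0.2, -0.6, -1.4]
opening: 0.199
clock: 8.87
tool_pos: [0.474, -0.0809, 0.1046]
eef_rot: [0.675, 0.738, 0.001, 0.001]
contact_force: [0.1, 0.5, -0.9]
opening: 0.201
clock 8.8667 pos [ 0.474  -0.0809  0.1046] yaw of y 5.12 tilt [-0.      0.0018 -1.    ] open 0.20113578978266136 F [ 0.09  0.46 -0.95]
D:drum units [-0.005 -0.035  1.041]
```

View pics/d2.png

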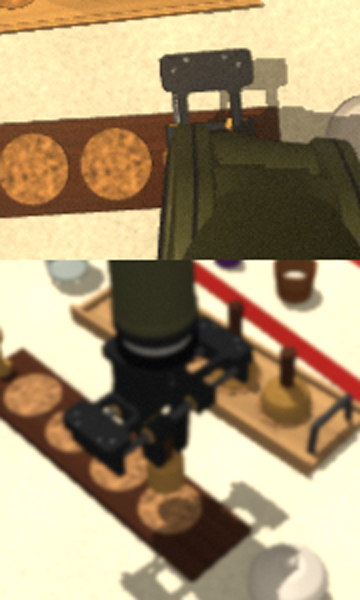

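The drum bell hangs upright above the disc farthest from the post (side crop 170,505). I lower it to the grasp height and watch the force.

```bash
python3 -m jog '[{"translation":[0,-0.03,0.3],"twist":0,"claw":0},{"translation":[0,0,0.3],"twist":0,"claw":0},{"translation":[0,0,0.2],"twist":0,"claw":0},{"translation":[0,0,0.1],"twist":0,"claw":0},{"translation":[0,0,0.07],"twist":0,"claw":0},{"translation":[0,0,0.04],"twist":0,"claw":0},{"translation":[0,0,0],"twist":0,"claw":0},{"translation":[0,0,0],"twist":0,"claw":0}]'
python3 go.py D:drum
```

```text
clock: 9.63
tool_pos: [0.4721, -0.0814, 0.0638]
eef_rot: [0.675, 0.738, 0.0, 0.0]
contact_force: [-0.0, -0.8, -0.5]
opening: 0.196
clock 9.6333 pos [ 0.4721 -0.0814  0.0638] yaw of y 5.08 tilt [-1.e-04  7.e-04 -1.e+00] open 0.1957932602624738 F [-0.05 -0.75 -0.47]
D:drum units [0.005 0.015 0.02 ]
```

```bash
python3 -m jog '[{"translation":[0,0,0.02],"twist":0,"claw":0},{"translation":[0,0,0],"twist":0,"claw":23},{"translation":[0,0,0],"twist":0,"claw":30},{"translation":[0,0,0],"twist":0,"claw":40},{"translation":[0,0,0],"twist":0,"claw":60},{"translation":[0,0,0],"twist":0,"claw":60},{"translation":[0,0,0],"twist":0,"claw":70},{"translation":[0,0,0],"twist":0,"claw":70},{"translation":[0,0,0],"twist":0,"claw":70},{"translation":[0,0,-0.3],"twist":0,"claw":70},{"translation":[0,0,-0.6],"twist":0,"claw":70},{"translation":[0,0,-0.8],"twist":0,"claw":70},{"translation":[0,0,-0.8],"twist":0,"claw":70},{"translation":[0,0,-0.5],"twist":0,"claw":70},{"translation":[0,0,0],"twist":0,"claw":70}]'
python3 go.py B:cone
```

```text
clock: 10.88
tool_pos: [0.474, -0.0818, 0.1863]
eef_rot: [0.675, 0.738, 0.002, 0.003]
contact_force: [0.6, 1.2, -0.1]
opening: 0.697
clock 10.8833 pos [ 0.474  -0.0818  0.1863] yaw of y 5.06 tilt [-0.0013  0.0073 -1.    ] open 0.6968415508787922 F [ 0.59  1.16 -0.07]
B:cone units [4.15  4.82  2.912]
```

```bash
python3 -m jog '[{"translation":[0.46,0.54,0],"twist":0,"claw":90},{"translation":[0.46,0.54,0],"twist":0,"claw":90},{"translation":[0.46,0.54,0],"twist":0,"claw":90},{"translation":[0.46,0.54,0],"twist":0,"claw":90},{"translation":[0.46,0.53,0],"twist":0,"claw":90},{"translation":[0.46,0.53,0],"twist":0,"claw":90},{"translation":[0.46,0.53,0],"twist":0,"claw":90},{"translation":[0.46,0.53,0],"twist":0,"claw":90},{"translation":[0.46,0.54,0],"twist":0,"claw":90},{"translation":[0,0,0.1],"twist":0,"claw":90},{"translation":[0,0,0.4],"twist":0,"claw":90},{"translation":[0,0,0.5],"twist":0,"claw":90},{"translation":[0,0,0.4],"twist":0,"claw":90},{"translation":[0,0,0],"twist":0,"claw":90},{"translation":[0,0,0],"twist":0,"claw":90},{"translation":[0,0,0],"twist":0,"claw":90}]'
python3 go.py B:cone; python3 - <<'E'
from h import *
a=snap('top')['img'][120:320,120:350]; b=snap('side')['img'][90:300,110:340]
im=cv2.resize(np.vstack([a,b]),None,fx=1.45,fy=1.45,interpolation=cv2.INTER_CUBIC)
cv2.imwrite('pics/d3.png',cv2.cvtColor(np.clip(im*1.4,0,255).astype(np.uint8),cv2.COLOR_RGB2BGR))
E
```

```text
clock: 12.22
tool_pos: [0.6495, 0.1004, 0.1271]
eef_rot: [0.675, 0.738, 0.0, 0.0]
contact_force: [-0.2, 0.7, 0.5]
opening: 0.898
clock 12.2167 pos [0.6495 0.1004 0.1271] yaw of y 5.07 tilt [-0.e+00  5.e-04 -1.e+00] open 0.8978153492693642 F [-0.16  0.74  0.51]
B:cone units [-0.005  0.07   1.401]
```

View pics/d3.png

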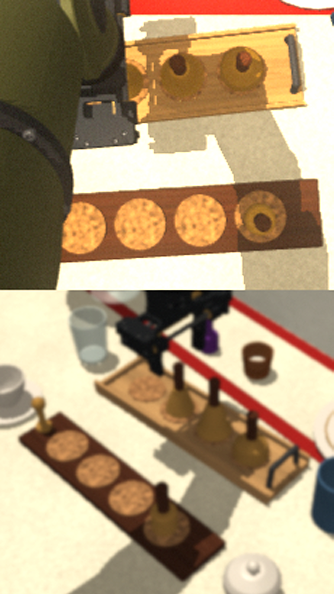

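The drum bell stands upright and centred on the disc farthest from the post (top crop 262,220; side 165,520). The gripper is over the cone bell. Next I grip the cone.

```bash
python3 -m jog '[{"translation":[0,0.07,0.3],"twist":0,"claw":90},{"translation":[0,0,0.4],"twist":0,"claw":90},{"translation":[0,0,0.4],"twist":0,"claw":90},{"translation":[0,0,0.27],"twist":0,"claw":90},{"translation":[0,0,0],"twist":0,"claw":0},{"translation":[0,0,0],"twist":0,"claw":0},{"translation":[0,0,0],"twist":0,"claw":0},{"translation":[0,0,0],"twist":0,"claw":0},{"translation":[0,0,0],"twist":0,"claw":0},{"translation":[0,0,0],"twist":0,"claw":0},{"translation":[0,0,0],"twist":0,"claw":0},{"translation":[0,0,0],"twist":0,"claw":0},{"translation":[0,0,0],"twist":0,"claw":0},{"translation":[0,0,0],"twist":0,"claw":0},{"translation":[0,0,0],"twist":0,"claw":0},{"translation":[0,0,0],"twist":0,"claw":0},{"translation":[0,0,0],"twist":0,"claw":0},{"translation":[0,0,0],"twist":0,"claw":0}]' 20
python3 go.py B:cone D:cone
```

```text
clock: 13.82
tool_pos: [0.652, 0.1009, 0.0719]
eef_rot: [0.675, 0.738, 0.0, -0.0]
contact_force: [1.4, 0.3, -0.5]
opening: 0.199
clock 13.8167 pos [0.652  0.1009 0.0719] yaw of y 5.09 tilt [ 1.e-04  0.e+00 -1.e+00] open 0.1991458736445904 F [ 1.39  0.25 -0.54]
B:cone units [-0.011  0.006  0.021]
D:cone units [-2.138 -4.836  0.021]
```

```bash
python3 -m jog '[{"translation":[0,0,-0.3],"twist":0,"claw":0},{"translation":[0,0,-0.5],"twist":0,"claw":0},{"translation":[0,0,-0.5],"twist":0,"claw":0},{"translation":[0,0,-0.5],"twist":0,"claw":0},{"translation":[0,0,-0.5],"twist":0,"claw":0},{"translation":[0,0,-0.5],"twist":0,"claw":0},{"translation":[0,0,-0.5],"twist":0,"claw":0},{"translation":[0,0,-0.2],"twist":0,"claw":0},{"translation":[-0.11,-0.24,0],"twist":0,"claw":0},{"translation":[-0.215,-0.485,0],"twist":0,"claw":0},{"translation":[-0.215,-0.485,0],"twist":0,"claw":0},{"translation":[-0.215,-0.485,0],"twist":0,"claw":0},{"translation":[-0.215,-0.485,0],"twist":0,"claw":0},{"translation":[-0.215,-0.485,0],"twist":0,"claw":0},{"translation":[-0.215,-0.485,0],"twist":0,"claw":0},{"translation":[-0.215,-0.485,0],"twist":0,"claw":0},{"translation":[-0.215,-0.485,0],"twist":0,"claw":0},{"translation":[-0.215,-0.485,0],"twist":0,"claw":0},{"translation":[-0.1,-0.23,0],"twist":0,"claw":0}]'
python3 -m jog '[{"translation":[0,0,0],"twist":0,"claw":0},{"translation":[0,0,0],"twist":0,"claw":0},{"translation":[0,0,0.4],"twist":0,"claw":0},{"translation":[0,0,0.5],"twist":0,"claw":0},{"translation":[0,0,0.5],"twist":0,"claw":0},{"translation":[0,0,0.5],"twist":0,"claw":0},{"translation":[0,0,0.4],"twist":0,"claw":0},{"translation":[0,0,0.2],"twist":0,"claw":0},{"translation":[0,0,0],"twist":0,"claw":0},{"translation":[0,0,0],"twist":0,"claw":0},{"translation":[0,0,0],"twist":0,"claw":0}]'
python3 go.py D:cone
```

```text
clock: 15.4
tool_pos: [0.4638, -0.0033, 0.2119]
eef_rot: [0.676, 0.737, -0.002, -0.001]
contact_force: [0.5, 0.1, -1.4]
opening: 0.206
clock: 16.32
tool_pos: [0.468, -0.0014, 0.1125]
eef_rot: [0.675, 0.738, 0.001, 0.001]
contact_force: [-0.1, -0.0, -1.8]
opening: 0.202
clock 16.3167 pos [ 0.468  -0.0014  0.1125] yaw of y 5.11 tilt [ 1.0e-04  1.9e-03 -1.0e+00] open 0.20235287274854172 F [-0.06 -0.04 -1.8 ]
D:cone units [ 0.002 -0.03   1.038]
```

Still held (0.202, −1.8 N). Same lowering, then release and rise.

```bash
python3 -m jog '[{"translation":[0,-0.02,0.3],"twist":0,"claw":0},{"translation":[0,0,0.3],"twist":0,"claw":0},{"translation":[0,0,0.2],"twist":0,"claw":0},{"translation":[0,0,0.1],"twist":0,"claw":0},{"translation":[0,0,0.07],"twist":0,"claw":0},{"translation":[0,0,0.05],"twist":0,"claw":0},{"translation":[0,0,0.01],"twist":0,"claw":0},{"translation":[0,0,0],"twist":0,"claw":0},{"translation":[0,0,0],"twist":0,"claw":0}]'
python3 go.py D:cone
python3 -m jog '[{"translation":[0,0,0],"twist":0,"claw":23},{"translation":[0,0,0],"twist":0,"claw":30},{"translation":[0,0,0],"twist":0,"claw":40},{"translation":[0,0,0],"twist":0,"claw":60},{"translation":[0,0,0],"twist":0,"claw":60},{"translation":[0,0,0],"twist":0,"claw":70},{"translation":[0,0,0],"twist":0,"claw":70},{"translation":[0,0,0],"twist":0,"claw":70},{"translation":[0,0,-0.3],"twist":0,"claw":70},{"translation":[0,0,-0.6],"twist":0,"claw":70},{"translation":[0,0,-0.8],"twist":0,"claw":70},{"translation":[0,0,-0.8],"twist":0,"claw":70},{"translation":[0,0,-0.5],"twist":0,"claw":70},{"translation":[0,0,0],"twist":0,"claw":70}]'
python3 go.py B:tall
```

```text
clock: 17.07
tool_pos: [0.4666, -0.0018, 0.0716]
eef_rot: [0.675, 0.738, 0.001, 0.0]
contact_force: [-0.6, 0.9, 6.0]
opening: 0.2
clock 17.0667 pos [ 0.4666 -0.0018  0.0716] yaw of y 5.08 tilt [ 1.0e-04  1.4e-03 -1.0e+00] open 0.1996607499311058 F [-0.65  0.89  5.95]
D:cone units [0.008 0.008 0.016]
clock: 18.23
tool_pos: [0.4683, -0.0018, 0.1942]
eef_rot: [0.675, 0.738, 0.003, 0.003]
contact_force: [0.4, -0.9, 0.9]
opening: 0.697
clock 18.2333 pos [ 0.4683 -0.0018  0.1942] yaw of y 5.06 tilt [-1.0e-04  7.3e-03 -1.0e+00] open 0.6967264545758773 F [ 0.4  -0.92  0.87]
B:tall units [0.156 4.829 2.791]
```

```bash
python3 -m jog '[{"translation":[0.16,0.54,0],"twist":0,"claw":90},{"translation":[0,0.54,0],"twist":0,"claw":90},{"translation":[0,0.54,0],"twist":0,"claw":90},{"translation":[0,0.54,0],"twist":0,"claw":90},{"translation":[0,0.54,0],"twist":0,"claw":90},{"translation":[0,0.54,0],"twist":0,"claw":90},{"translation":[0,0.54,0],"twist":0,"claw":90},{"translation":[0,0.54,0],"twist":0,"claw":90},{"translation":[0,0.54,0],"twist":0,"claw":90},{"translation":[0,0,0.1],"twist":0,"claw":90},{"translation":[0,0,0.4],"twist":0,"claw":90},{"translation":[0,0,0.4],"twist":0,"claw":90},{"translation":[0,0,0.3],"twist":0,"claw":90},{"translation":[0,0,0],"twist":0,"claw":90},{"translation":[0,0,0],"twist":0,"claw":90},{"translation":[0,0,0],"twist":0,"claw":90}]'
python3 go.py B:tall; python3 - <<'E'
from h import *
a=snap('top')['img'][120:320,120:350]; b=snap('side')['img'][90:300,110:340]
im=cv2.resize(np.vstack([a,b]),None,fx=1.45,fy=1.45,interpolation=cv2.INTER_CUBIC)
cv2.imwrite('pics/d4.png',cv2.cvtColor(np.clip(im*1.4,0,255).astype(np.uint8),cv2.COLOR_RGB2BGR))
E
```

```text
clock: 19.57
tool_pos: [0.6594, 0.0218, 0.1431]
eef_rot: [0.675, 0.738, 0.0, 0.0]
contact_force: [0.8, 0.2, -0.2]
opening: 0.899
clock 19.5667 pos [0.6594 0.0218 0.1431] yaw of y 5.08 tilt [ 0.e+00  6.e-04 -1.e+00] open 0.8989541377713322 F [ 0.79  0.21 -0.21]
B:tall units [-0.011  0.038  1.477]
```

View pics/d4.png

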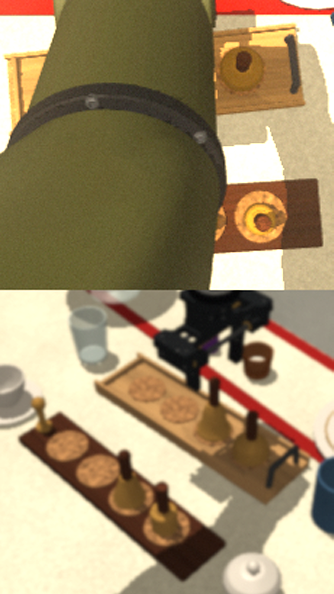

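The cone and drum bells stand upright on the third and fourth discs (side crop 128,485 and 165,515), and the gripper straddles the tall bell (213,385). Next I grip the tall.

```bash
python3 -m jog '[{"translation":[-0.01,0.04,0.3],"twist":0,"claw":90},{"translation":[0,0,0.4],"twist":0,"claw":90},{"translation":[0,0,0.4],"twist":0,"claw":90},{"translation":[0,0,0.36],"twist":0,"claw":90},{"translation":[0,0,0],"twist":0,"claw":0},{"translation":[0,0,0],"twist":0,"claw":0},{"translation":[0,0,0],"twist":0,"claw":0},{"translation":[0,0,0],"twist":0,"claw":0},{"translation":[0,0,0],"twist":0,"claw":0},{"translation":[0,0,0],"twist":0,"claw":0},{"translation":[0,0,0],"twist":0,"claw":0},{"translation":[0,0,0],"twist":0,"claw":0},{"translation":[0,0,0],"twist":0,"claw":0},{"translation":[0,0,0],"twist":0,"claw":0},{"translation":[0,0,0],"twist":0,"claw":0},{"translation":[0,0,0],"twist":0,"claw":0},{"translation":[0,0,0],"twist":0,"claw":0},{"translation":[0,0,0],"twist":0,"claw":0}]' 20
python3 go.py B:tall D:tall
```

```text
clock: 21.17
tool_pos: [0.6609, 0.0216, 0.0843]
eef_rot: [0.675, 0.738, 0.0, 0.0]
contact_force: [1.4, 1.1, -0.5]
opening: 0.199
clock 21.1667 pos [0.6609 0.0216 0.0843] yaw of y 5.09 tilt [ 0.e+00  1.e-04 -1.e+00] open 0.19866873821282036 F [ 1.37  1.07 -0.53]
B:tall units [-0.002  0.002  0.007]
D:tall units [ 1.858 -4.85   0.007]
```

```bash
python3 -m jog '[{"translation":[0,0,-0.3],"twist":0,"claw":0},{"translation":[0,0,-0.5],"twist":0,"claw":0},{"translation":[0,0,-0.5],"twist":0,"claw":0},{"translation":[0,0,-0.5],"twist":0,"claw":0},{"translation":[0,0,-0.5],"twist":0,"claw":0},{"translation":[0,0,-0.5],"twist":0,"claw":0},{"translation":[0,0,-0.5],"twist":0,"claw":0},{"translation":[0,0,-0.2],"twist":0,"claw":0},{"translation":[0.09,-0.24,0],"twist":0,"claw":0},{"translation":[0.19,-0.49,0],"twist":0,"claw":0},{"translation":[0.19,-0.49,0],"twist":0,"claw":0},{"translation":[0.19,-0.49,0],"twist":0,"claw":0},{"translation":[0.19,-0.49,0],"twist":0,"claw":0},{"translation":[0.19,-0.49,0],"twist":0,"claw":0},{"translation":[0.19,-0.49,0],"twist":0,"claw":0},{"translation":[0.19,-0.49,0],"twist":0,"claw":0},{"translation":[0.19,-0.49,0],"twist":0,"claw":0},{"translation":[0.19,-0.49,0],"twist":0,"claw":0},{"translation":[0.06,-0.2,0],"twist":0,"claw":0}]'
python3 -m jog '[{"translation":[0,0,0],"twist":0,"claw":0},{"translation":[0,0,0],"twist":0,"claw":0},{"translation":[0,0,0.4],"twist":0,"claw":0},{"translation":[0,0,0.5],"twist":0,"claw":0},{"translation":[0,0,0.5],"twist":0,"claw":0},{"translation":[0,0,0.5],"twist":0,"claw":0},{"translation":[0,0,0.4],"twist":0,"claw":0},{"translation":[0,0,0.2],"twist":0,"claw":0},{"translation":[0,0,0],"twist":0,"claw":0},{"translation":[0,0,0],"twist":0,"claw":0},{"translation":[0,0,0],"twist":0,"claw":0}]'
python3 go.py D:tall
```

```text
clock: 22.75
tool_pos: [0.4574, 0.0791, 0.2242]
eef_rot: [0.674, 0.738, -0.001, -0.001]
contact_force: [0.2, -0.1, -2.0]
opening: 0.204
clock: 23.67
tool_pos: [0.4622, 0.0784, 0.125]
eef_rot: [0.675, 0.738, 0.001, 0.001]
contact_force: [0.3, -0.3, -1.8]
opening: 0.199
clock 23.6667 pos [0.4622 0.0784 0.125 ] yaw of y 5.06 tilt [ 2.e-04  2.e-03 -1.e+00] open 0.1991042265370246 F [ 0.34 -0.27 -1.77]
D:tall units [ 1.000e-03 -2.900e-02  1.024e+00]
```

```bash
python3 -m jog '[{"translation":[0,-0.02,0.3],"twist":0,"claw":0},{"translation":[0,0,0.3],"twist":0,"claw":0},{"translation":[0,0,0.2],"twist":0,"claw":0},{"translation":[0,0,0.1],"twist":0,"claw":0},{"translation":[0,0,0.07],"twist":0,"claw":0},{"translation":[0,0,0.04],"twist":0,"claw":0},{"translation":[0,0,0.01],"twist":0,"claw":0},{"translation":[0,0,0],"twist":0,"claw":0},{"translation":[0,0,0],"twist":0,"claw":0}]'
python3 go.py D:tall
python3 -m jog '[{"translation":[0,0,0],"twist":0,"claw":23},{"translation":[0,0,0],"twist":0,"claw":30},{"translation":[0,0,0],"twist":0,"claw":40},{"translation":[0,0,0],"twist":0,"claw":60},{"translation":[0,0,0],"twist":0,"claw":60},{"translation":[0,0,0],"twist":0,"claw":70},{"translation":[0,0,0],"twist":0,"claw":70},{"translation":[0,0,0],"twist":0,"claw":70},{"translation":[0,0,-0.3],"twist":0,"claw":70},{"translation":[0,0,-0.6],"twist":0,"claw":70},{"translation":[0,0,-0.8],"twist":0,"claw":70},{"translation":[0,0,-0.7],"twist":0,"claw":70},{"translation":[0,0,-0.5],"twist":0,"claw":70},{"translation":[0,0,0],"twist":0,"claw":70}]'
python3 go.py B:dome
```

```text
clock: 24.42
tool_pos: [0.4607, 0.0785, 0.0841]
eef_rot: [0.675, 0.738, 0.001, 0.0]
contact_force: [0.2, -0.0, 3.1]
opening: 0.204
clock 24.4167 pos [0.4607 0.0785 0.0841] yaw of y 5.08 tilt [ 2.0e-04  1.3e-03 -1.0e+00] open 0.203785486280048 F [ 0.24 -0.03  3.1 ]
D:tall units [-0.003  0.01   0.004]
clock: 25.58
tool_pos: [0.4623, 0.0788, 0.2029]
eef_rot: [0.675, 0.738, 0.003, 0.002]
contact_force: [0.7, -0.0, -0.2]
opening: 0.702
clock 25.5833 pos [0.4623 0.0788 0.2029] yaw of y 5.06 tilt [ 0.0011  0.0071 -1.    ] open 0.7022487100192114 F [ 0.68 -0.04 -0.18]
B:dome units [-3.831  4.848  3.577]
```

```bash
python3 -m jog '[{"translation":[-0.38,0.485,0],"twist":0,"claw":90},{"translation":[-0.38,0.485,0],"twist":0,"claw":90},{"translation":[-0.38,0.485,0],"twist":0,"claw":90},{"translation":[-0.38,0.485,0],"twist":0,"claw":90},{"translation":[-0.38,0.485,0],"twist":0,"claw":90},{"translation":[-0.38,0.485,0],"twist":0,"claw":90},{"translation":[-0.38,0.485,0],"twist":0,"claw":90},{"translation":[-0.38,0.485,0],"twist":0,"claw":90},{"translation":[-0.38,0.485,0],"twist":0,"claw":90},{"translation":[-0.41,0.485,0],"twist":0,"claw":90},{"translation":[0,0,0.1],"twist":0,"claw":90},{"translation":[0,0,0.5],"twist":0,"claw":90},{"translation":[0,0,0.5],"twist":0,"claw":90},{"translation":[0,0,0.5],"twist":0,"claw":90},{"translation":[0,0,0.3],"twist":0,"claw":90},{"translation":[0,0,0],"twist":0,"claw":90},{"translation":[0,0,0],"twist":0,"claw":90},{"translation":[0,0,0],"twist":0,"claw":90}]'
python3 go.py B:dome; python3 - <<'E'
from h import *
a=snap('top')['img'][120:320,120:350]; b=snap('side')['img'][90:300,110:340]
im=cv2.resize(np.vstack([a,b]),None,fx=1.45,fy=1.45,interpolation=cv2.INTER_CUBIC)
cv2.imwrite('pics/d5.png',cv2.cvtColor(np.clip(im*1.4,0,255).astype(np.uint8),cv2.COLOR_RGB2BGR))
E
```

```text
clock: 27.08
tool_pos: [0.6676, -0.0569, 0.1243]
eef_rot: [0.675, 0.738, 0.0, 0.001]
contact_force: [0.5, -0.1, 0.5]
opening: 0.903
clock 27.0833 pos [ 0.6676 -0.0569  0.1243] yaw of y 5.09 tilt [-1.0e-04  1.4e-03 -1.0e+00] open 0.902883828975909 F [ 0.51 -0.08  0.51]
B:dome units [0.006 0.058 1.582]
```

View pics/d5.png

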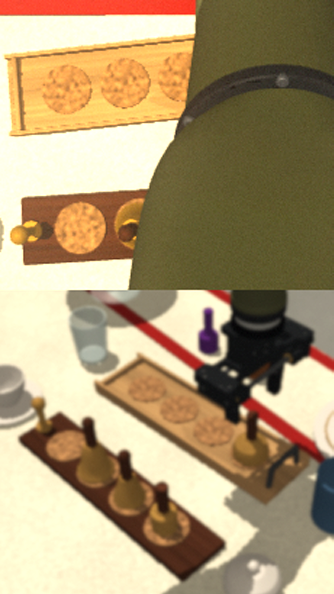

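Three bells stand upright: tall (95,460), cone (127,485) and drum (165,515). The dome bell (250,440) is between the fingers and the disc by the post is free.

```bash
python3 -m jog '[{"translation":[0,0.06,0.3],"twist":0,"claw":90},{"translation":[0,0,0.4],"twist":0,"claw":90},{"translation":[0,0,0.4],"twist":0,"claw":90},{"translation":[0,0,0.3],"twist":0,"claw":90},{"translation":[0,0,0.16],"twist":0,"claw":90},{"translation":[0,0,0],"twist":0,"claw":0},{"translation":[0,0,0],"twist":0,"claw":0},{"translation":[0,0,0],"twist":0,"claw":0},{"translation":[0,0,0],"twist":0,"claw":0},{"translation":[0,0,0],"twist":0,"claw":0},{"translation":[0,0,0],"twist":0,"claw":0},{"translation":[0,0,0],"twist":0,"claw":0},{"translation":[0,0,0],"twist":0,"claw":0},{"translation":[0,0,0],"twist":0,"claw":0},{"translation":[0,0,0],"twist":0,"claw":0},{"translation":[0,0,0],"twist":0,"claw":0},{"translation":[0,0,0],"twist":0,"claw":0},{"translation":[0,0,0],"twist":0,"claw":0},{"translation":[0,0,0],"twist":0,"claw":0}]' 20
python3 go.py B:dome D:dome
```

```text
clock: 28.77
tool_pos: [0.6694, -0.0568, 0.0611]
eef_rot: [0.675, 0.738, 0.0, -0.0]
contact_force: [0.0, 0.1, 1.2]
opening: 0.198
clock 28.7667 pos [ 0.6694 -0.0568  0.0611] yaw of y 5.09 tilt [ 1.e-04 -0.e+00 -1.e+00] open 0.19816791966601036 F [0.04 0.06 1.18]
B:dome units [0.005 0.015 0.003]
D:dome units [ 5.827e+00 -4.855e+00  4.000e-03]
```

```bash
python3 -m jog '[{"translation":[0,0,-0.3],"twist":0,"claw":0},{"translation":[0,0,-0.5],"twist":0,"claw":0},{"translation":[0,0,-0.5],"twist":0,"claw":0},{"translation":[0,0,-0.5],"twist":0,"claw":0},{"translation":[0,0,-0.5],"twist":0,"claw":0},{"translation":[0,0,-0.5],"twist":0,"claw":0},{"translation":[0,0,-0.5],"twist":0,"claw":0},{"translation":[0,0,-0.2],"twist":0,"claw":0},{"translation":[0.3,-0.25,0],"twist":0,"claw":0},{"translation":[0.52,-0.43,0],"twist":0,"claw":0},{"translation":[0.52,-0.43,0],"twist":0,"claw":0},{"translation":[0.52,-0.43,0],"twist":0,"claw":0},{"translation":[0.52,-0.43,0],"twist":0,"claw":0},{"translation":[0.52,-0.43,0],"twist":0,"claw":0},{"translation":[0.52,-0.43,0],"twist":0,"claw":0},{"translation":[0.52,-0.43,0],"twist":0,"claw":0},{"translation":[0.52,-0.43,0],"twist":0,"claw":0},{"translation":[0.52,-0.43,0],"twist":0,"claw":0},{"translation":[0.52,-0.43,0],"twist":0,"claw":0},{"translation":[0.33,-0.3,0],"twist":0,"claw":0}]'
python3 -m jog '[{"translation":[0,0,0],"twist":0,"claw":0},{"translation":[0,0,0],"twist":0,"claw":0},{"translation":[0,0,0.4],"twist":0,"claw":0},{"translation":[0,0,0.5],"twist":0,"claw":0},{"translation":[0,0,0.5],"twist":0,"claw":0},{"translation":[0,0,0.5],"twist":0,"claw":0},{"translation":[0,0,0.4],"twist":0,"claw":0},{"translation":[0,0,0.2],"twist":0,"claw":0},{"translation":[0,0,0],"twist":0,"claw":0},{"translation":[0,0,0],"twist":0,"claw":0},{"translation":[0,0,0],"twist":0,"claw":0}]'
python3 go.py D:dome
```

```text
clock: 30.43
tool_pos: [0.4532, 0.1604, 0.201]
eef_rot: [0.674, 0.739, -0.0, -0.001]
contact_force: [0.0, 0.3, -1.4]
opening: 0.198
clock: 31.35
tool_pos: [0.4565, 0.1581, 0.1018]
eef_rot: [0.675, 0.738, 0.001, 0.0]
contact_force: [0.3, 0.3, -1.6]
opening: 0.202
clock 31.35 pos [0.4565 0.1581 0.1018] yaw of y 5.04 tilt [ 3.0e-04  1.7e-03 -1.0e+00] open 0.2021007293980198 F [ 0.34  0.32 -1.62]
D:dome units [ 0.004 -0.031  1.021]
```

```bash
python3 -m jog '[{"translation":[0,-0.02,0.3],"twist":0,"claw":0},{"translation":[0,0,0.3],"twist":0,"claw":0},{"translation":[0,0,0.2],"twist":0,"claw":0},{"translation":[0,0,0.1],"twist":0,"claw":0},{"translation":[0,0,0.07],"twist":0,"claw":0},{"translation":[0,0,0.04],"twist":0,"claw":0},{"translation":[0,0,0.01],"twist":0,"claw":0},{"translation":[0,0,0],"twist":0,"claw":0},{"translation":[0,0,0],"twist":0,"claw":0}]'
python3 go.py D:dome
python3 -m jog '[{"translation":[0,0,0],"twist":0,"claw":23},{"translation":[0,0,0],"twist":0,"claw":30},{"translation":[0,0,0],"twist":0,"claw":40},{"translation":[0,0,0],"twist":0,"claw":60},{"translation":[0,0,0],"twist":0,"claw":60},{"translation":[0,0,0],"twist":0,"claw":70},{"translation":[0,0,0],"twist":0,"claw":70},{"translation":[0,0,0],"twist":0,"claw":70},{"translation":[0,0,-0.3],"twist":0,"claw":70},{"translation":[0,0,-0.6],"twist":0,"claw":70},{"translation":[0,0,-0.8],"twist":0,"claw":70},{"translation":[0,0,-0.8],"twist":0,"claw":70},{"translation":[0,0,-0.8],"twist":0,"claw":70},{"translation":[0,0,-0.8],"twist":0,"claw":70},{"translation":[0,0,-0.4],"twist":0,"claw":70},{"translation":[0,0,0],"twist":0,"claw":70}]'
python3 go.py D:dome
```

```text
clock: 32.1
tool_pos: [0.455, 0.1583, 0.061]
eef_rot: [0.675, 0.738, 0.0, 0.0]
contact_force: [-0.3, -0.5, 4.9]
opening: 0.197
clock 32.1 pos [0.455  0.1583 0.061 ] yaw of y 5.08 tilt [ 3.e-04  9.e-04 -1.e+00] open 0.19708542679231605 F [-0.26 -0.46  4.88]
D:dome units [-0.004  0.007  0.   ]
clock: 33.43
tool_pos: [0.4567, 0.1589, 0.2438]
eef_rot: [0.675, 0.738, 0.003, 0.001]
contact_force: [0.3, -0.4, -0.9]
opening: 0.7
clock 33.4333 pos [0.4567 0.1589 0.2438] yaw of y 5.07 tilt [ 0.0025  0.0071 -1.    ] open 0.7003797431468557 F [ 0.26 -0.35 -0.86]
D:dome units [-0.027 -0.069  4.569]
```

Now I move the arm off to the left (+y, outward) to clear the view, then check.

```bash
python3 -m jog '[{"translation":[0.7,0,0],"twist":-0.5,"claw":70},{"translation":[0.7,0,0],"twist":0,"claw":70},{"translation":[0.7,0,0],"twist":0,"claw":70},{"translation":[0.7,0,0],"twist":0,"claw":70},{"translation":[0.7,0,0],"twist":0,"claw":70},{"translation":[0.7,0,0],"twist":0,"claw":70},{"translation":[0.7,0,0],"twist":0,"claw":70},{"translation":[0.7,0,0],"twist":0,"claw":70},{"translation":[0.7,0,0],"twist":0,"claw":70},{"translation":[0.7,0,0],"twist":0,"claw":70},{"translation":[0.7,0,0],"twist":0,"claw":70},{"translation":[0.7,0,0],"twist":0,"claw":70},{"translation":[0.7,-0.2,0],"twist":0,"claw":70},{"translation":[0,0,0],"twist":0,"claw":70},{"translation":[0,0,0],"twist":0,"claw":70}]'
python3 - <<'E'
from h import *
so=np.array([.464,.0385]);sd=np.array([-.0724,.9974])
out=[]
for c,(x0,y0,x1,y1) in (('top',(110,215,350,315)),('side',(110,120,350,290))):
    sn=snap(c);k=2.2
    im=cv2.resize(cv2.cvtColor(sn['img'],cv2.COLOR_RGB2BGR)[y0:y1,x0:x1],None,fx=k,fy=k,interpolation=cv2.INTER_CUBIC)
    im=np.clip(im*1.4,0,255).astype(np.uint8)
    for i,(n,h) in enumerate(H.items()):
        p=so+sd*(.12-.08*i)
        circ(im,sn,p,.018,.034,(255,0,255),x0,y0,k); circ(im,sn,p,.018+h/1000,.010,(0,255,0),x0,y0,k)
        for d in r.spot_point('bell_'+n,c)[:2]:
            q=at(sn,*d['location'],.018)[:2]-so; print(c,n,round(d['confidence'],2),'stand xy mm',np.round([q@[sd[1],-sd[0]]*1000,q@sd*1000],1))
    out.append(im)
cv2.imwrite('pics/end.png',np.vstack(out))
E
python3 go.py
```

```text
clock: 34.68
tool_pos: [0.3949, 0.5189, 0.2384]
eef_rot: [0.654, 0.756, -0.001, -0.0]
contact_force: [0.8, -0.2, 0.1]
opening: 0.696
top tall 0.95 stand xy mm [-5.6 47. ]
top cone 0.57 stand xy mm [ -3.3 -39.2]
top drum 0.73 stand xy mm [352.8 148.3]
top drum 0.71 stand xy mm [  -2.1 -116.7]
side dome 0.57 stand xy mm [  6.5 128.6]
side dome 0.48 stand xy mm [ 197.  -115.8]
side tall 0.66 stand xy mm [ 0.4 44.2]
side cone 0.72 stand xy mm [  6.2 -36.6]
side cone 0.21 stand xy mm [193.2 -38.2]
side drum 0.92 stand xy mm [  -1.5 -115.1]
side drum 0.84 stand xy mm [349.6 121.8]
clock 35.1833 pos [0.3974 0.5173 0.2405] yaw of y 8.04 tilt [ 1.e-04  1.e-04 -1.e+00] open 0.6996569830719119 F [-0.8   0.6  -0.43]
```

View pics/end.png

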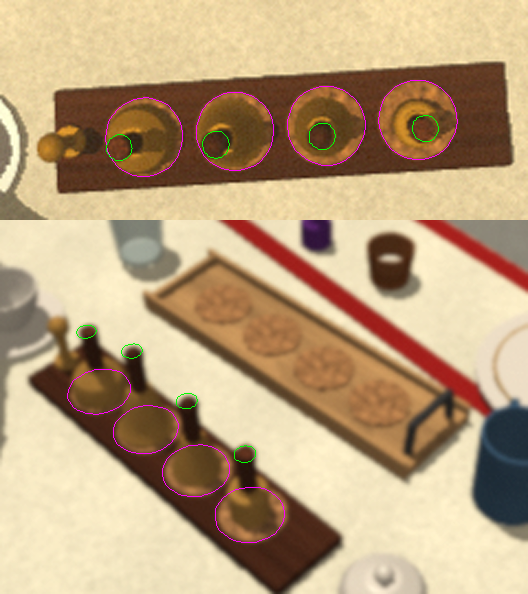

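All four bells are upright. Their handle ends fall within about 1 px of the rings predicted for the disc centres (top crop 119,147; 216,144; 322,136; 425,128).

```bash
python3 -c "from plant import r; print(r.finish_job())"
```

```text
the job is handed in; nothing more can be done
None
```

All four bells now stand on the playing stand in the tray's order. From the brass post they run dome, tall, cone, drum, matching the tray counted from its steel handle. I handed the job in at about 35 s; no verdict is reported. The purple look-alike was left alone.

**Placing:** The tool stood within about 1 mm of each disc centre when I released. The dome, tall and cone bells pressed lightly (3–6 N) as they touched down. The drum's touchdown was fainter: its hanging load eased only from about −0.9 to −0.5 N, and I lowered it another 0.8 mm before opening.

**Final pictures:** In both cameras all four bells are upright and released, with the gripper well away. Their handle ends lie within about 1–2 px (2–3 mm) of where the disc centres predict.

**Disagreements:** The detection network's bell points were up to about 9 mm off the disc centres and differed between the two cameras. For example, the cone's offset across the stand was −3 mm from the top camera and +6 mm from the side. It did not find the dome in the last top picture. I took this as network error, because the overlays and tool positions agree with each other.

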